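Hold the display case lid at the clip

ROBOT

A 6-joint arm with a two-finger parallel gripper is mounted at the origin on the work surface. World frame = base frame: x ahead of the robot, y to its left, z up, the work surface at z = 0. Lengths are in m, angles in rad, forces in N, time in s.
With the tool pointing down it reaches from about 0.375 to 0.9 m from the base axis. Payload 3.1 kg.
Tool frame: the origin (TCP) lies midway between the tips of the shut fingers; the grasp point (between the pads) lies 19 mm behind it; x points along the fingers, z is the direction in which the jaws open and shut, and the axes are right-handed (so a half turn about x gives the same grasp; the last joint's range is limited). The gripper opens to 85 mm and grips with 20 to 120 N. Pads are 22 mm wide; open, the fingers measure 114 mm over their backs; the gripper's body (76 mm by 85 mm) begins 54 mm behind the grasp point. The pads swing forward as they close: fully open they stand 13 mm farther back than shut.
Start: joints at [-1.45, 0.527, 1.433, -0, 1.181, -0.178], TCP at [0.184, -0.597, 0.231] pointing down, gripper open.
Joint ranges: [-3.08, 3.08], [-0.75, 2.2], [0.22, 2.44], [-1.43, 4.57], [0, 2.65], [-2.85, 2.85]. Speed limits (rad/s): [2.79, 2.79, 3.14, 3.14, 3.14, 3.14].

INTERFACE

Orientations are given as a rotation vector (axis times angle).
In Python, from rig import robot, optics, finder gives the robot as it stands.
- The arm moves only by the tool move_arm, never from a script. Its arguments are lists of equal length, an entry for each row: "rot": the turn, a rotation vector about the tool's x, y, z in degrees, a list of three; "travel": the shift along the tool's x, y, z in cm, a list of three; "hand": the closure in counts, from 0 (fully open) to 255 (shut). A call has 1 to 10 rows; each row shifts and turns the commanded pose from where the row before left it, along the tool's axes as they then stand; what a row does not reach is not made up. A row lasts 1/12 s, in which the tool goes at most 41.7 mm and 7.16 degrees, less where a joint would pass 70% of its speed; a pose out of reach is approached as far as the arm can. A call with a gripper value outside its range is refused whole. The fingers move at their own pace and stop on an object; the grip force is fixed at half the most. Time passes only in rows, so rows that do not move let the fingers close. It gives the time, the measured TCP pose, the force and the opening at its end, in the units of the state.
- robot.get_obs(): the state, without advancing time (a new reading comes with each control period).
- optics.get_image(name): name is "side" or "top"; returns the picture (384x512x3 uint8, red, green, blue); there is no depth.
- optics.get_calibration(name): a dict with "fx", "fy", "cx", "cy" (pixels), "world_to_cam" (4x4, takes a point from world to camera coordinates). Camera axes: x right, y up, looking along -z (the intrinsics and any distortion apply to the point x, -y, -z); pixel columns grow to the right and rows downward; lengths in m; the calibration is good to about 2 mm. A picture is of the moment at which its call begins. get_calibration takes no time and is no camera call.
- robot.job_done(): hands the job in, once; it reports no verdict.
Trained networks look in the newest picture that a camera, given by its name, has taken for a name from the list of things; names that differ only in an ending like _2 or _b are one class to them, and where a whole thing is asked for, a point or a joint stands for the part that bears it (a point fixed in the world has none). Each returns a list of dicts, best first, with "p" (0 to 1); they miss things now and then, are a little off and sometimes report something else, mostly with a low value. They report only what shows in the picture. A call takes as long as a camera call.
- finder.look_for(camera, target): "box" ([left, top, right, bottom] in pixels, round what is visible of it).
- finder.regions_of(camera, target): "pixels" (384x512 bool, what is visible of it) and "box" ([left, top, right, bottom] in pixels, round what is visible of it).
- finder.pinpoint(camera, target): "point" ([column, row] in pixels: a listed point, or the origin of a listed thing).
The state is a dict: "t": time; "qpos": joint angles; "dq": joint speeds; "tau": joint torques, N m; "position": TCP position; "orientation": TCP orientation; "force": force on the tool from outside, world axes, zero at the start; "ft_torque": the same for the moment, N m; "opening": opening from 0.0 (shut) to 1.0 (fully open).
Only numpy, scipy, OpenCV 4.12 (cv2) and the standard library are available. Lean on these libraries where they do the work, as an engineer would, in place of code of your own. Each camera call takes 0.05 s, during which the arm holds its last target.

TASK

Open the candle display case for restocking: first take the honey jar off its glazed lid and stand it upright, not dropped, wholly on the round wooden serving board. Then raise the lid by its handle until the wing screw on its left edge has come along the slot of the curved stay to right beside the steel clip, the two in line with the hinge, and hold it still there: the lid falls shut if released, so finish while holding it, for the stallholder to tighten the screw. Leave the clip and everything else where they are.

Things in the scene. Friction and masses are not known exactly. Their poses are not given: they have to be found in the camera images.
- jar_center (a point): centre (half-way up) of the honey jar that stands on the lid: brass-coloured cap, paper label, 60 mm diameter, 90 mm high, 0.25 to 0.5 kg; its z axis points up
- board_top (a point): centre of the top face of the round wooden serving board on the table, beside the case (left or right): 160 mm diameter, 15 mm thick, fixed
- case_hinge (a point): middle of the lid's hinge line, on the far rim of the display case (a pine box 280 mm deep, 340 mm wide, 100 mm high, fixed to the table, candles inside). The point's axes are the case's: x from the front (handle side) to the hinge, y along the hinge line to the left, z up; 109 mm above the table
- lid (a joint): angle of the lid about the hinge line, rad: 0 is shut, grows as its front edge is lifted, end stop 1.0. Lid: wooden frame with a clear pane, flat top, 284 x 340 x 18 mm, 0.5 to 0.85 kg; it swings freely and falls shut when let go. A positive angle turns about the case's +y axis
- lid_handle (a point): middle of the round steel bar of the lid's handle, 10 mm thick, 120 mm long along the hinge direction, 35 mm above the lid's top near the front edge; it lies 258.5 mm in front of the hinge line and 44 mm above it when shut, and moves with the lid; its axes are the lid's (those of case_hinge when shut)
- lid_screw (a point): brass wing screw on the lid's left (+y) edge, 140 mm from the hinge line; it moves with the lid along the slot of the curved steel stay; its axes are the lid's
- clip (a joint): angle of the clip about the same hinge line, rad, counted as the lid's: when lid equals clip the screw is right beside the clip, both on one straight line through the hinge line. Set somewhere between 0.40 and 0.75 and stiff; leave it as it is
- clip_mark (a point): dark steel marker clip, 14 mm long along the curve with a 30 mm tab standing out to the left, pinched on the outer rim of the curved steel stay at the left end of the case, 157 mm from the hinge line; stay and clip stand up to 230 mm above the table, well above the lid when shut; its x axis points from it to the hinge line
- tub: white plastic tub, 110 mm across the rim, 78 mm high, stands on the other side of the case from the board; origin at the centre of its underside; bystander
- candle_smooth: smooth beeswax pillar candle, 52 mm diameter, 75 mm high; origin at the centre of its underside; bystander
- candle_ribbed: ribbed beeswax pillar candle, 56 mm diameter, 90 mm high; origin at the centre of its underside; bystander
- big_jar: large jar of creamed honey, 80 mm diameter, 125 mm high, standing on the table; origin at the centre of its underside; bystander
- syrup: small bottle, 56 mm diameter, 172 mm high; origin at the centre of its underside; bystander
- calculator: desk calculator lying flat, 75 x 160 x 14 mm; origin at the centre of its underside; bystander
- dipper: wooden honey dipper lying flat, 160 mm long, 32 mm thick at its head; origin under its middle; bystander

How it is judged:
By the outcome, as a careful person would: the job done as asked, in the order asked, and still so for the second after the job is handed in, while the arm keeps its last pose, push and grip.
It also fails if it takes over 58 s, if anything falls off the work surface, if the arm or the gripper's body presses on something with over 40 N, if the wrist force passes 120 N, or if a joint passes its speed limit or range.

## Working session

There is one attempt and no reset: what is moved stays moved. The work goes in short steps, Python scripts to look and compute and a tool call to move; the robot and the scene stay as the last step left them, time stands still between calls to the robot, and variables do not carry over. Pictures are saved under pics/ and viewed, and the job is handed in when it is done.

Besides the shell and the picture viewer there is one more tool, called by a JSON object that holds its "method" and its "body". move_arm: Moves the arm, as the interface text tells. Its arguments: {"type":"object","properties":{"rot":{"type":"array","items":{"type":"array","items":{"type":"number"}}},"travel":{"type":"array","items":{"type":"array","items":{"type":"number"}}},"hand":{"type":"array","items":{"type":"number"}}},"required":["rot","travel","hand"]}

```bash
ls; mkdir -p pics; python3 - <<'E'
from rig import robot, optics, finder
import cv2
print(robot.get_obs())
for n in("side","top"):
    im=optics.get_image(n); cv2.imwrite(f"pics/{n}0.png",im[:,:,::-1]); print(n,optics.get_calibration(n))
    for t in ["jar_center","board_top","case_hinge","lid_handle","lid_screw","clip_mark","tub","syrup","big_jar"]:
        r=finder.pinpoint(n,t); print(t,[(x["point"],round(x["p"],2)) for x in r[:2]])
E
```

```text
pics
{'t': 0.0, 'qpos': array([-1.45050354e+00,  5.28458296e-01,  1.43389339e+00,  2.62242601e-05,
        1.18139796e+00, -1.78479957e-01]), 'dq': array([ 0.00037344,  0.00019554,  0.00040283,  0.00051497, -0.00083275,
        0.00015639]), 'tau': array([-1.27840678e-03, -4.42358816e+01, -1.78024703e+01, -3.83382358e-04,
        8.50308716e-03, -1.89405893e-05]), 'position': array([ 0.18392786, -0.59658165,  0.23034129]), 'orientation': array([ 0.98788146,  1.33735182, -0.98524798]), 'force': array([-0.14478271,  0.88698992,  0.09117528]), 'ft_torque': array([0.03767526, 0.00242085, 0.05667209]), 'opening': 1.0011346603489089}
side {'fx': 494.7956500732604, 'fy': 494.7956500732604, 'cx': 258.23651384807994, 'cy': 190.2920526706266, 'world_to_cam': array([[-0.7951271 , -0.60641758, -0.00553334,  0.44639782],
       [ 0.44498298, -0.58960663,  0.67405799, -0.28632679],
       [-0.41202311,  0.53349953,  0.73865771, -1.44248746],
       [ 0.        ,  0.        ,  0.        ,  1.        ]])}
jar_center [([258.9, 156.3], 0.57), ([226.4, 217.0], 0.33)]
board_top [([177.9, 285.4], 0.88)]

[... 373 characters left out ...]
59476274886785, 'world_to_cam': array([[-1.82656635e-04, -9.99996285e-01, -2.71953130e-03,
         4.58027066e-02],
       [ 9.85971225e-01, -6.34024860e-04,  1.66914173e-01,
        -5.51729635e-01],
       [-1.66915278e-01, -2.65089163e-03,  9.85967678e-01,
        -1.30275144e+00],
       [ 0.00000000e+00,  0.00000000e+00,  0.00000000e+00,
         1.00000000e+00]])}
jar_center [([276.6, 168.7], 0.88)]
board_top [([124.5, 195.9], 0.61)]
case_hinge [([259.0, 132.4], 0.75)]
lid_handle [([268.3, 227.2], 0.96)]
lid_screw [([196.2, 190.3], 0.7)]
clip_mark [([191.6, 183.8], 0.6)]
tub [([392.4, 208.5], 0.78)]
syrup [([95.0, 170.6], 0.63)]
big_jar [([209.3, 271.8], 0.69), ([333.1, 275.0], 0.26)]
```

View pics/side0.png

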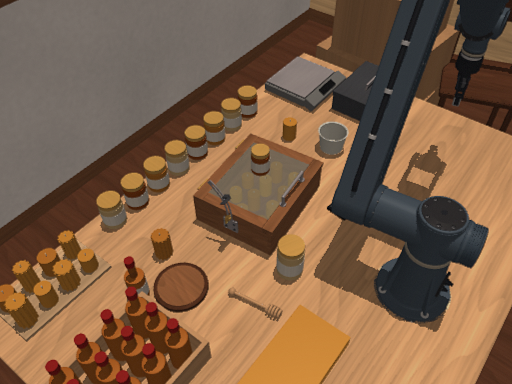

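View pics/top0.png

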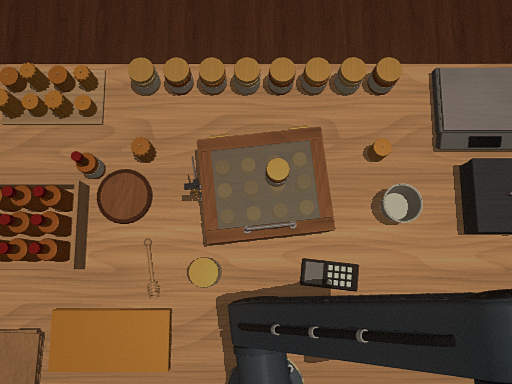

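Side: jar (260,157), board (181,286), handle (292,187), stay/clip around (228,200). Top: jar (277,170), board (125,196), handle (270,227), stay at (192,182). Now the geometry, plus enlarged crops of the stay.

```bash
cat > h.py <<'E'
import numpy as np
from rig import robot, optics, finder
C={n:optics.get_calibration(n) for n in("side","top")}
def proj(n,P):
    c=C[n];P=np.atleast_2d(P);q=P@c["world_to_cam"][:3,:3].T+c["world_to_cam"][:3,3]
    return np.c_[c["cx"]+c["fx"]*q[:,0]/-q[:,2], c["cy"]+c["fy"]*q[:,1]/q[:,2]]
def ray(n,uv):
    c=C[n];R=c["world_to_cam"][:3,:3];t=c["world_to_cam"][:3,3]
    d=np.array([(uv[0]-c["cx"])/c["fx"],-(uv[1]-c["cy"])/c["fy"],-1]);return -R.T@t,R.T@d
def atz(n,uv,z):
    o,d=ray(n,uv);return o+d*(z-o[2])/d[2]
def tri(a,b):
    A=[];B=[]
    for n,uv in(("side",a),("top",b)):
        o,d=ray(n,uv);d=d/np.linalg.norm(d);M=np.eye(3)-np.outer(d,d);A.append(M);B.append(M@o)
    return np.linalg.lstsq(np.vstack(A),np.hstack(B),rcond=None)[0]
E
python3 - <<'E'
from h import *
import cv2
np.set_printoptions(precision=4,suppress=True)
for t,z,s,p in [("jar",.154,(258.9,156.3),(276.6,168.7)),("board",.015,(177.9,285.4),(124.5,195.9)),("hinge",.109,(225.6,162.3),(259,132.4)),("handle",.153,(291,186.9),(268.3,227.2)),("clip",None,(228.9,200.8),(191.6,183.8)),("tub",0,(329.7,147.8),(392.4,208.5)),("syrup",0,(137.9,291.6),(95,170.6)),("big",0,(290.5,269.7),(209.3,271.8))]:
    print(t,"tri",tri(s,p), *( [atz("side",s,z),atz("top",p,z)] if z is not None else []))
im=cv2.imread("pics/side0.png");cv2.imwrite("pics/s1.png",cv2.resize(im[150:270,180:330],None,fx=5,fy=5,interpolation=cv2.INTER_CUBIC))
im=cv2.imread("pics/top0.png");cv2.imwrite("pics/t1.png",cv2.resize(im[115:255,170:345],None,fx=4,fy=4,interpolation=cv2.INTER_CUBIC))
for n in("side","top"):
  for t in("clip","lid_screw","clip_mark","jar_center"):
    print(n,t,[(np.round(x["box"]),round(x["p"],2)) for x in finder.regions_of(n,t)[:2]])
E
```

```text
jar tri [ 0.5812 -0.0301  0.1748] [ 0.5939 -0.0476  0.154 ] [ 0.5861 -0.0311  0.154 ]
board tri [0.5418 0.4041 0.0066] [0.5425 0.4093 0.015 ] [0.536 0.399 0.015]
hinge tri [0.6915 0.0118 0.1172] [0.6936 0.0046 0.109 ] [0.6972 0.0133 0.109 ]
handle tri [ 0.4365 -0.0075  0.1449] [ 0.4348 -0.0001  0.153 ] [ 0.4336 -0.0084  0.153 ]
clip tri [0.5346 0.1826 0.1888]
tub tri [ 0.5042 -0.3715  0.0018] [ 0.5085 -0.3713  0.    ] [ 0.501  -0.3739  0.    ]
syrup tri [0.6153 0.4914 0.014 ] [0.6289 0.4893 0.    ] [0.6135 0.4928 0.    ]
big tri [ 0.3208  0.1542 -0.0091] [0.3178 0.1594 0.    ] [0.3207 0.1533 0.    ]
side clip []
side lid_screw [(array([194., 133., 326., 236.]), 0.65), (array([224., 194., 234., 207.]), 0.62)]
side clip_mark [(array([226., 194., 234., 204.]), 0.42)]
side jar_center [(array([249., 144., 273., 178.]), 0.77), (array([228., 290., 280., 320.]), 0.18)]
top clip [(array([183., 179., 197., 190.]), 0.53), (array([102., 167., 157., 225.]), 0.15)]
top lid_screw [(array([189., 126., 335., 242.]), 0.63)]
top clip_mark [(array([184., 179., 198., 188.]), 0.48)]
top jar_center [(array([264., 157., 288., 184.]), 0.82), (array([193., 126., 332., 244.]), 0.7)]
```

View pics/s1.png

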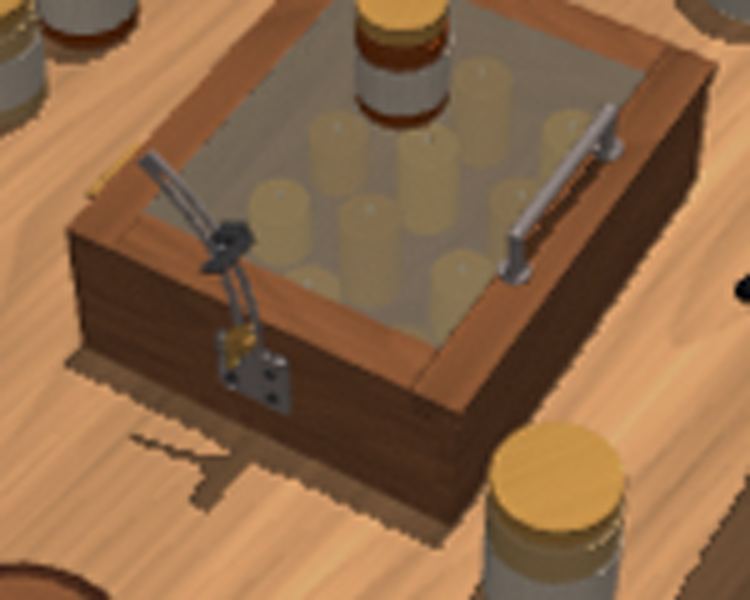

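View pics/t1.png

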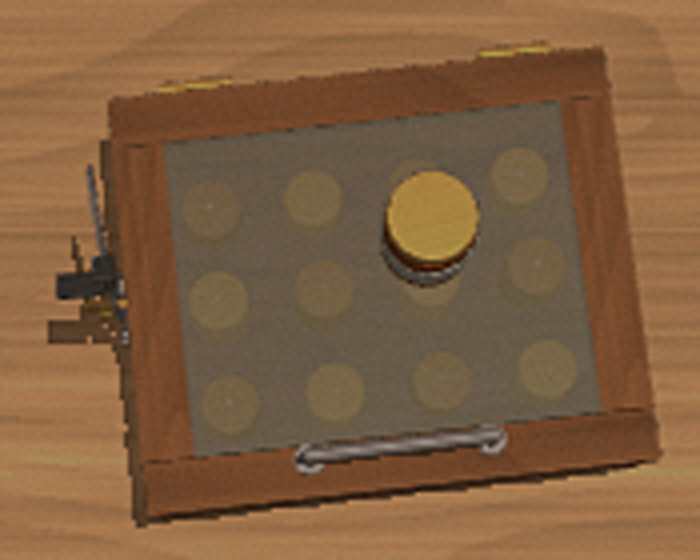

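```bash
cat > fit.py <<'E'
from h import *
from scipy.optimize import least_squares
np.set_printoptions(precision=4,suppress=True)
obs=[("side",(-.284,.17,.009),(272.4,232)),("side",(0,.17,.009),(194,196.4)),("side",(-.284,-.17,.009),(322.6,163.4)),
("side",(-.2585,.06,.044),(283.4,197)),("side",(-.2585,-.06,.044),(302.6,172.4)),
("top",(0,.17,.009),(197,140.25)),("top",(0,-.17,.009),(320.75,127)),("top",(-.284,-.17,.009),(334.5,228)),
("top",(-.2585,.06,.044),(247,228.75)),("top",(-.2585,-.06,.044),(294.25,224.25))]
def W(p,P):
    c,s=np.cos(p[2]),np.sin(p[2]);P=np.asarray(P);return np.array([p[0]+c*P[0]-s*P[1],p[1]+s*P[0]+c*P[1],.109+P[2]])
f=lambda p:np.concatenate([proj(n,W(p,P))[0]-uv for n,P,uv in obs])
r=least_squares(f,[.69,.01,.1],loss="soft_l1")
E
python3 - <<'E'
from fit import *
print(r.x,f(r.x).reshape(-1,2)); p=r.x
print("handle",W(p,(-.2585,0,.044)))
# clip: angle and y offset, from centre-of-body pixel guess
for name,a,b in [("pin",(228.9,200.8),(191.6,183.8)),("mask",(229.5,199.5),(191,183.7))]:
    g=lambda q:np.concatenate([proj(n,W(p,(-.157*np.cos(q[0]),q[1],.157*np.sin(q[0]))))[0]-uv for n,uv in(("side",a),("top",b))])
    s=least_squares(g,[.5,.18]);print(name,s.x,s.fun)
for c in(.4,.45,.5,.55,.6):
    for y in(.175,.205):
        P=W(p,(-.157*np.cos(c),y,.157*np.sin(c)));print(c,y,(proj("side",P)[0]-[180,150])*5,(proj("top",P)[0]-[170,115])*4)
# jar: bottom z .118, circles
for z in(.118,.208):print(z,(0))
E
```

```text
[0.6925 0.015  0.1103] [[ 0.2694  0.5539]
 [-0.7339 -1.1422]
 [ 1.4848 -1.4186]
 [ 0.3815 -0.1895]
 [-0.228  -0.1939]
 [-0.7913 -0.3892]
 [-0.2561 -0.5633]
 [ 0.667   2.1198]
 [-0.0327  0.2771]
 [-0.6607 -0.4045]]
handle [ 0.4356 -0.0135  0.153 ]
pin [0.5151 0.1838] [-2.5068 -0.2346  1.2513  1.5432]
mask [0.5267 0.1832] [-3.2849  0.4556  1.9774  1.1595]
0.4 0.175 [253.1978 266.6369] [109.1805 296.5078]
0.4 0.205 [224.6992 300.4893] [ 62.4003 301.6368]
0.45 0.175 [247.9619 256.4347] [107.5184 289.6484]
0.45 0.205 [219.3165 290.262 ] [ 60.4872 294.8022]
0.5 0.175 [242.2011 246.1343] [105.8157 282.2145]
0.5 0.205 [213.4067 279.929 ] [ 58.5396 287.3922]
0.55 0.175 [235.9285 235.766 ] [104.0769 274.2204]
0.55 0.205 [206.9834 269.5211] [ 56.5629 279.4209]
0.6 0.175 [229.1594 225.3612] [102.307  265.6826]
0.6 0.205 [200.0624 259.0695] [ 54.5631 270.9048]
0.118 0
0.208 0
```

```bash
python3 - <<'E'
from fit import *
import cv2
from scipy.spatial.transform import Rotation as Ro
o=robot.get_obs();print(o["t"],o["position"]);R=Ro.from_rotvec(o["orientation"]).as_matrix();print(R)
# jar fit by mask outline boxes
th=np.linspace(0,2*np.pi,60)
def box(n,x,y,r,z0,z1):
    P=np.vstack([np.c_[x+r*np.cos(th),y+r*np.sin(th),0*th+z] for z in(z0,z1)]);q=proj(n,P);return np.r_[q.min(0),q.max(0)]
def fitb(bs,r,z0,z1,x0):
    g=lambda p:np.concatenate([box(n,*p,r,z0,z1)-b for n,b in bs]);s=least_squares(g,x0,loss="soft_l1");print(s.x,g(s.x).round(1))
for n in("side","top"):
    optics.get_image(n)
    globals()[n]={t:finder.look_for(n,t)[0]["box"] for t in("jar_center","board_top","syrup","big_jar","tub") if len(finder.look_for(n,t))}
    print({k:np.round(v) for k,v in globals()[n].items()})
for t,r_,z0,z1,x0 in(("jar_center",.03,.118,.208,(.585,-.03)),("board_top",.08,0,.015,(.54,.4)),("big_jar",.04,0,.125,(.32,.155)),("syrup",.028,0,.172,(.62,.49))):
    bs=[(n,globals()[n][t]) for n in("side","top") if t in globals()[n]]
    print(t);fitb(bs,r_,z0,z1,x0)
    for b in bs: fitb([b],r_,z0,z1,x0)
E
```

```text
1.4 [ 0.184  -0.5973  0.2313]
[[-0.      0.9557  0.2944]
 [-0.0001  0.2944 -0.9557]
 [-1.     -0.      0.0001]]
{'jar_center': array([250., 142., 271., 178.]), 'board_top': array([152., 261., 208., 313.]), 'syrup': array([119., 255., 147., 295.]), 'big_jar': array([280., 232., 308., 283.]), 'tub': array([318., 122., 349., 155.])}
{'jar_center': array([265., 159., 288., 186.]), 'board_top': array([ 99., 168., 159., 222.]), 'syrup': array([ 68., 152., 105., 179.]), 'big_jar': array([191., 255., 223., 286.]), 'tub': array([380., 185., 424., 221.])}
jar_center
[ 0.5731 -0.0293] [ 1.   1.8 -0.7 -1.3 -0.9 -1.5  0.7  1.3]
[ 0.5735 -0.0291] [ 0.8  1.8 -0.8 -1.3]
[ 0.5725 -0.0294] [-0.9 -1.3  0.8  1.5]
board_top
[0.5402 0.3992] [ 1.4 -0.6  0.6 -2.5 -2.7 -1.  -5.9  0.5]
[0.5386 0.4051] [ 0.3  1.  -0.3 -0.7]
[0.5393 0.3868] [ 1.6 -0.7 -1.7  0.7]
big_jar
[0.3208 0.152 ] [-2.1 -0.4 -0.4 -4.2 -0.9  1.   0.8  1.3]
[0.3134 0.1566] [-1.   1.9  0.9 -1.8]
[0.3237 0.1517] [-0.8 -0.2  0.9  0.1]
syrup
[0.615 0.489] [-0.3 -3.8  3.9  8.  -3.9 -6.4  0.9  0.7]
[0.631  0.4791] [-1.6 -9.1  2.4  2.6]
[0.6031 0.4821] [-1.5 -1.9  3.   4.6]
```

{"method": "move_arm", "body": {"rot": [[-7,0,0],[-7,0,0],[-7,0,0],[-7,0,0],[-7,0,0],[-7,0,0],[-7,0,0],[-7,0,0],[-7,0,0],[-7,0,0]], "travel": [[-0.7,0,0],[-0.7,0,0],[-0.7,0,0],[-0.7,0,0],[-0.7,0,0],[-0.7,0,0],[-0.7,0,0],[-0.7,0,0],[-0.7,0,0],[-0.7,0,0]], "hand": [0,0,0,0,0,0,0,0,0,0]}}

```text
t: 3.33
position: [0.184, -0.5972, 0.3016]
orientation: [0.035, 1.571, -0.035]
force: [-0.2, -0.4, -0.7]
opening: 1.001
```

```bash
cat > to.py <<'E'
from fit import *
from scipy.spatial.transform import Rotation as Ro
def to(P,Rt=None,yaw=None):
    o=robot.get_obs();R=Ro.from_rotvec(o["orientation"]).as_matrix()
    if yaw is not None: Rt=np.array([[0,np.sin(yaw),np.cos(yaw)],[0,-np.cos(yaw),np.sin(yaw)],[-1,0,0]])
    print("t",o["t"],"pos",o["position"],"F",o["force"],"op",o["opening"],"j6",o["qpos"][5])
    print("travel cm now-axes",100*R.T@(np.array(P)-o["position"]))
    if Rt is not None:
        print("rot deg",np.degrees(Ro.from_matrix(R.T@Rt).as_rotvec()),"travel in target axes",100*Rt.T@(np.array(P)-o["position"]))
E
python3 -c "
from to import *
print(atz('top',(278.2,168.7),.208), proj('top',(.573,-.029,.208)))
to((.573,-.029,.29),yaw=.1103)"
```

```text
[ 0.5746 -0.0319  0.208 ] [[277.0544 169.3369]]
t 3.3333 pos [ 0.184  -0.5972  0.3016] F [-0.2416 -0.3513 -0.7363] op 1.0006123209761095 j6 -1.406285961409703
travel cm now-axes [ 1.169  58.4825 36.351 ]Traceback (most recent call last):
  File "<string>", line 4, in <module>
    to((.573,-.029,.29),yaw=.1103)
    ~~^^^^^^^^^^^^^^^^^^^^^^^^^^^^
  File "to.py", line 9, in to
    print("rot deg",np.degrees(Ro.from_matrix(R.T@Rt).as_rotvec()),"travel in target axes",100*Rt.T@(np.array(P)-o["position"]))
                               ~~~~~~~~~~~~~~^^^^^^^^
  File "scipy/spatial/transform/_rotation.pyx", line 1143, in scipy.spatial.transform._rotation.Rotation.from_matrix
ValueError: Non-positive determinant (left-handed or null coordinate frame) in rotation matrix 0: [[ 1.     -0.0001 -0.    ]
 [-0.0001 -0.9881  0.1539]
 [ 0.      0.1539  0.9881]].
```

```bash
sed -i 's/\[0,np.sin(yaw),np.cos(yaw)\],\[0,-np.cos(yaw)/[0,-np.sin(yaw),np.cos(yaw)],[0,np.cos(yaw)/' to.py
python3 -c "
from to import *
to((.574,-.030,.29),yaw=.1103)"
```

```text
t 3.3333 pos [ 0.184  -0.5972  0.3016] F [-0.2416 -0.3513 -0.7363] op 1.0006123209761095 j6 -1.406285961409703
travel cm now-axes [ 1.169  58.387  36.4553]
rot deg [-8.8521 -0.0006 -0.0049] travel in target axes [ 1.1647 52.0818 45.0059]
```

{"method": "move_arm", "body": {"rot": [[-4.43,0,0],[-4.42,0,0],[0,0,0],[0,0,0],[0,0,0],[0,0,0],[0,0,0],[0,0,0],[0,0,0],[0,0,0]], "travel": [[0,0,0],[0,0,0],[0,2.9,2.5],[0,2.9,2.5],[0,2.9,2.5],[0,2.9,2.5],[0,2.9,2.5],[0,2.9,2.5],[0,2.9,2.5],[0,2.9,2.5]], "hand": [0,0,0,0,0,0,0,0,0,0]}}

```text
t: 4.17
position: [0.3595, -0.3441, 0.3015]
orientation: [-0.082, 1.569, 0.081]
force: [0.5, -0.6, -0.3]
opening: 0.998
```

{"method": "move_arm", "body": {"rot": [[0,0,0],[0,0,0],[0,0,0],[0,0,0],[0,0,0],[0,0,0],[0,0,0],[0,0,0],[0,0,0],[0,0,0]], "travel": [[0,2.9,2.5],[0,2.9,2.5],[0,2.9,2.5],[0,2.9,2.5],[0,2.9,2.5],[0,2.9,2.5],[0,2.9,2.5],[0,2.9,2.5],[0,2.9,2.5],[0,2.8,2.5]], "hand": [0,0,0,0,0,0,0,0,0,0]}}

```text
t: 5.0
position: [0.5781, -0.0303, 0.3015]
orientation: [-0.082, 1.569, 0.082]
force: [-0.1, -1.1, 0.9]
opening: 1.001
```

```bash
python3 -c "
from to import *
import cv2
to((.574,-.030,.152),yaw=.1103)
ims=[optics.get_image(n) for n in('side','top')]
cv2.imwrite('pics/a1.png',np.vstack([cv2.resize(ims[0][90:240,160:360],None,fx=2.5,fy=2,interpolation=2),cv2.resize(ims[1][110:260,160:360],None,fx=2.5,fy=2)])[:,:,::-1])"
```

```text
t 5.0 pos [ 0.5781 -0.0303  0.3015] F [-0.0737 -1.1306  0.909 ] op 1.000533958686745 j6 -0.34989579087030037
travel cm now-axes [14.9495  0.0765 -0.4118]
rot deg [-0.3277  0.0156  0.0063] travel in target axes [14.9496  0.0771 -0.4073]
```

View pics/a1.png

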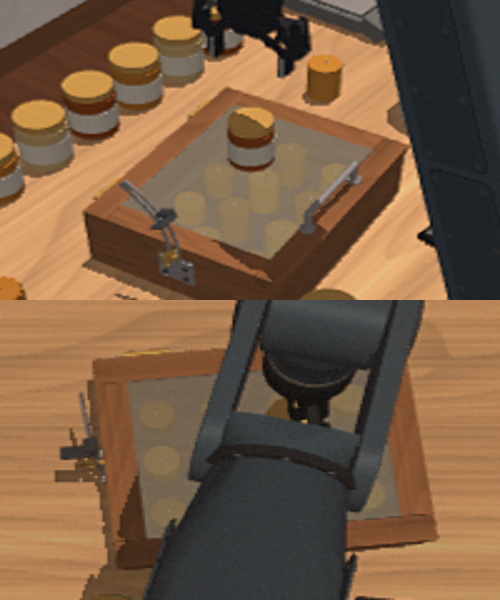

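{"method": "move_arm", "body": {"rot": [[-0.3,0,0],[0,0,0],[0,0,0],[0,0,0],[0,0,0],[0,0,0],[0,0,0],[0,0,0],[0,0,0],[0,0,0]], "travel": [[2,0.1,-0.4],[2,0,0],[2,0,0],[1.5,0,0],[1.5,0,0],[1.5,0,0],[1.5,0,0],[1.4,0,0],[1.2,0,0],[0,0,0]], "hand": [0,0,0,0,0,0,0,0,0,0]}}

```text
t: 5.93
position: [0.5712, -0.032, 0.153]
orientation: [-0.084, 1.574, 0.087]
force: [0.1, 0.1, -0.3]
opening: 0.999
```

```bash
python3 -c "
from to import *
import cv2
to((.574,-.030,.155),yaw=.1103)
im=optics.get_image('side')
cv2.imwrite('pics/a2.png',cv2.resize(im[90:210,190:340],None,fx=5,fy=5,interpolation=2)[:,:,::-1])"
```

```text
t 5.9333 pos [ 0.5712 -0.032   0.153 ] F [ 0.1423  0.0757 -0.2896] op 0.9989697466329133 j6 -0.35974464027656455
travel cm now-axes [-0.2015  0.1694  0.3017]
rot deg [-0.0835 -0.3008 -0.0962] travel in target axes [-0.2002  0.1686  0.303 ]
```

View pics/a2.png

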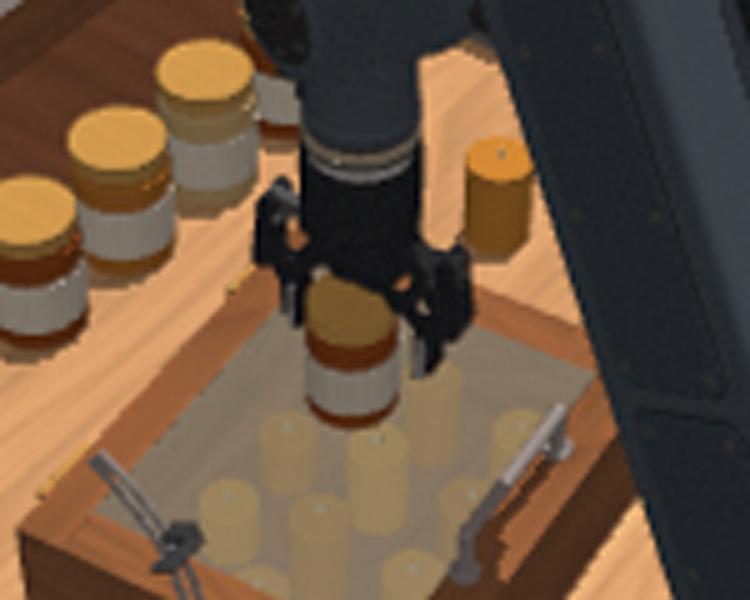

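{"method": "move_arm", "body": {"rot": [[0,0,0],[0,0,0],[0,0,0],[0,0,0],[0,0,0],[0,0,0],[0,0,0],[0,0,0],[0,0,0],[0,0,0]], "travel": [[0,0.1,0.2],[0,0,0.1],[0,0,0],[0,0,0],[0,0,0],[0,0,0],[0,0,0],[0,0,0],[0,0,0],[0,0,0]], "hand": [0,0,40,60,80,120,160,200,255,255]}}

```text
t: 6.82
position: [0.5768, -0.0305, 0.1564]
orientation: [-0.086, 1.567, 0.086]
force: [-0.3, 0.4, 6.6]
opening: 0.692
```

```bash
python3 -c "
from to import *
import cv2
to((.574,-.030,.155),yaw=.1103)
im=optics.get_image('side')
cv2.imwrite('pics/a3.png',cv2.resize(im[90:210,190:340],None,fx=5,fy=5,interpolation=2)[:,:,::-1])"
```

```text
t 6.8167 pos [ 0.5768 -0.0305  0.1564] F [-0.3062  0.35    6.6265] op 0.6916182672254694 j6 -0.3557449690318082
travel cm now-axes [ 0.1382  0.0795 -0.2685]
rot deg [-0.0437  0.0934  0.0352] travel in target axes [ 0.1387  0.0796 -0.2682]
```

View pics/a3.png

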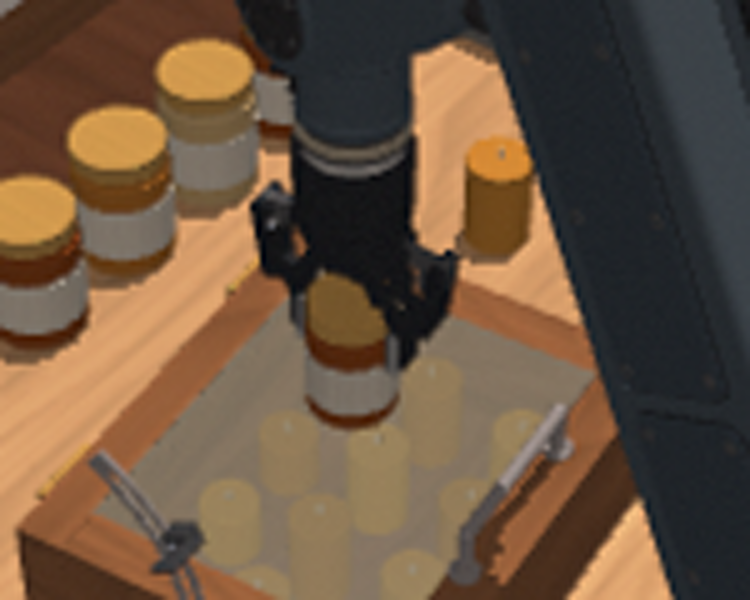

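{"method": "move_arm", "body": {"rot": [[0,0,0],[0,0,0],[0,0,0],[0,0,0],[0,0,0],[0,0,0],[0,0,0],[0,0,0],[0,0,0],[0,0,0]], "travel": [[-0.5,0,0],[-1,0,0],[-1.5,0,0],[-2,0,0],[-2.5,0,0],[-2.5,0,0],[-2.5,0,0],[-2,0,0],[-1,0,0],[0,0,0]], "hand": [255,255,255,255,255,255,255,255,255,255]}}

```text
t: 7.7
position: [0.5772, -0.0306, 0.3129]
orientation: [-0.087, 1.564, 0.085]
force: [-0.2, -0.1, -2.5]
opening: 0.683
```

```bash
python3 -c "
from to import *
import cv2
to((.537,.397,.312),yaw=.1103)
im=optics.get_image('side')
cv2.imwrite('pics/a4.png',cv2.resize(im[50:210,190:340],None,fx=3,fy=3,interpolation=2)[:,:,::-1])"
```

```text
t 7.7 pos [ 0.5772 -0.0306  0.3129] F [-0.158  -0.1147 -2.5458] op 0.6834232099973061 j6 -0.35575569769203746
travel cm now-axes [ 0.0209 42.9423  0.6758]
rot deg [-0.0424  0.2788  0.1014] travel in target axes [ 0.0935 42.9417  0.7079]
```

View pics/a4.png

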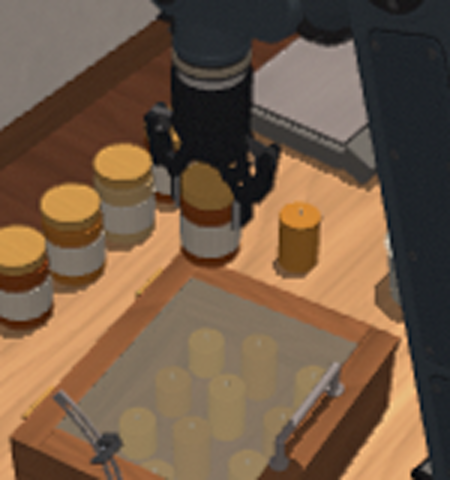

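{"method": "move_arm", "body": {"rot": [[0,0,0],[0,0,0],[0,0,0],[0,0,0],[0,0,0],[0,0,0],[0,0,0],[0,0,0],[0,0,0],[0,0,0]], "travel": [[0,1,0],[0,2,0.1],[0,2.5,0.1],[0,3,0.1],[0,3,0.1],[0,3,0.1],[0,3,0.1],[0,3,0.1],[0,3,0],[0,3,0]], "hand": [255,255,255,255,255,255,255,255,255,255]}}

```text
t: 8.58
position: [0.5522, 0.2357, 0.3077]
orientation: [-0.087, 1.574, 0.086]
force: [0.3, -0.4, -4.0]
opening: 0.694
```

{"method": "move_arm", "body": {"rot": [[0,0,0],[0,0,0],[0,0,0],[0,0,0],[0,0,0],[0,0,0],[0,0,0],[0,0,0],[0,0,0],[0,0,0]], "travel": [[0,3,0],[0,3,0],[0,3,0],[0,2.5,0],[0,2,0],[0,1.5,0],[0,1,0],[0,0.4,0],[0,0,0],[0,0,0]], "hand": [255,255,255,255,255,255,255,255,255,255]}}

```text
t: 9.42
position: [0.5363, 0.3959, 0.3098]
orientation: [-0.087, 1.57, 0.085]
force: [-0.0, -0.5, -3.1]
opening: 0.69
```

```bash
python3 -c "
from to import *
import cv2
to((.537,.397,.312),yaw=.1103)
im=optics.get_image('side')
print([finder.pinpoint('side',t)[:1] for t in('jar_center','board_top')])
im2=optics.get_image('top')
print([finder.pinpoint('top',t)[:1] for t in('jar_center','board_top')])
cv2.imwrite('pics/a5.png',np.hstack([im[140:340,80:280],im2[100:300,50:250]]).repeat(2,0).repeat(2,1)[:,:,::-1])"
```

```text
t 9.4167 pos [0.5363 0.3959 0.3098] F [-0.0387 -0.5122 -3.1435] op 0.6900296754260538 j6 0.36022448494311393
travel cm now-axes [-0.2183  0.0976  0.0832]
rot deg [-0.0775 -0.0532  0.0686] travel in target axes [-0.2181  0.0978  0.0835]
[[{'point': [170.7, 218.5], 'p': 0.91}], [{'point': [181.7, 289.5], 'p': 0.58}]]
[[{'point': [91.1, 176.6], 'p': 0.69}], [{'point': [125.0, 197.6], 'p': 0.82}]]
```

View pics/a5.png

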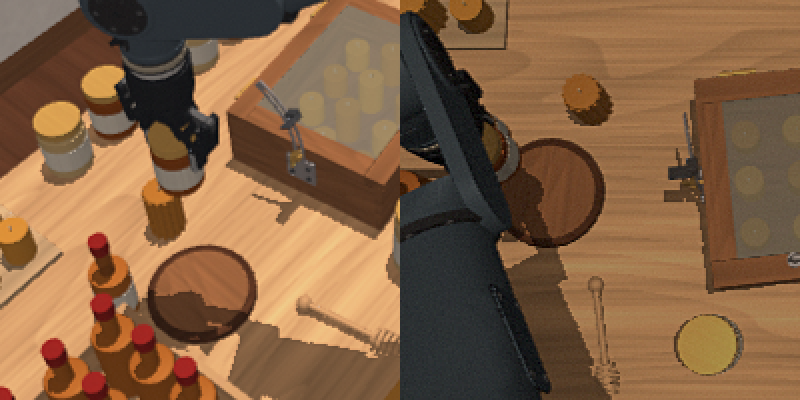

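```bash
python3 -c "
from to import *
print(atz('side',(170.7,218.5),.316),atz('top',(91.1,176.6),.316))
print(atz('side',(181.5,286),.015),atz('top',(125,196.5),.015))
"
```

```text
[0.5301 0.3934 0.316 ] [0.5338 0.3974 0.316 ]
[0.5328 0.4044 0.015 ] [0.5342 0.3975 0.015 ]
```

{"method": "move_arm", "body": {"rot": [[0,0,0],[0,0,0],[0,0,0],[0,0,0],[0,0,0],[0,0,0],[0,0,0],[0,0,0],[0,0,0],[0,0,0]], "travel": [[1,0.1,0],[2.5,0,0],[3,0,0],[3.5,0,0],[3.5,0,0],[3.5,0,0],[3,0,0],[2,0,0],[1,0,0],[0.5,0,0]], "hand": [255,255,255,255,255,255,255,255,255,255]}}

```text
t: 10.55
position: [0.5351, 0.3971, 0.0728]
orientation: [-0.087, 1.573, 0.085]
force: [-0.9, 0.2, -3.6]
opening: 0.69
```

{"method": "move_arm", "body": {"rot": [[0,0,0],[0,0,0],[0,0,0],[0,0,0],[0,0,0],[0,0,0]], "travel": [[0.4,0,0],[0.4,0,0],[0.3,0,0],[0.2,0,0],[0,0,0],[0,0,0]], "hand": [255,255,255,255,255,255]}}

```text
t: 11.05
position: [0.5365, 0.398, 0.063]
orientation: [-0.086, 1.568, 0.086]
force: [0.2, 0.3, -2.7]
opening: 0.688
```

{"method": "move_arm", "body": {"rot": [[0,0,0],[0,0,0],[0,0,0],[0,0,0],[0,0,0],[0,0,0]], "travel": [[0.2,0,0],[0.2,0,0],[0.2,0,0],[0.1,0,0],[0,0,0],[0,0,0]], "hand": [255,255,255,255,255,255]}}

```text
t: 11.55
position: [0.5361, 0.3978, 0.0551]
orientation: [-0.086, 1.569, 0.086]
force: [1.3, -0.1, -3.2]
opening: 0.688
```

{"method": "move_arm", "body": {"rot": [[0,0,0],[0,0,0],[0,0,0],[0,0,0]], "travel": [[0.1,0,0],[0.1,0,0],[0,0,0],[0,0,0]], "hand": [255,255,255,255]}}

```text
t: 11.88
position: [0.5364, 0.3979, 0.0535]
orientation: [-0.086, 1.569, 0.086]
force: [-0.0, -0.1, -2.0]
opening: 0.693
```

{"method": "move_arm", "body": {"rot": [[0,0,0],[0,0,0],[0,0,0],[0,0,0]], "travel": [[0.1,0,0],[0.1,0,0],[0,0,0],[0,0,0]], "hand": [255,255,255,255]}}

```text
t: 12.22
position: [0.5364, 0.398, 0.0534]
orientation: [-0.086, 1.568, 0.086]
force: [-2.4, -1.5, 7.2]
opening: 0.691
```

```bash
python3 -c "
from to import *
import cv2
to((.537,.397,.05),yaw=.1103)
im=optics.get_image('side')
im2=optics.get_image('top')
cv2.imwrite('pics/a6.png',np.hstack([im[200:340,100:240],im2[130:270,70:210]]).repeat(2,0).repeat(2,1)[:,:,::-1])"
```

```text
t 12.2167 pos [0.5364 0.398  0.0534] F [-2.3886 -1.4925  7.1618] op 0.6908936608713344 j6 0.3618402632813173
travel cm now-axes [ 0.3421 -0.1022  0.0523]
rot deg [-0.0475  0.0395 -0.0171] travel in target axes [ 0.3421 -0.1022  0.0524]
```

View pics/a6.png

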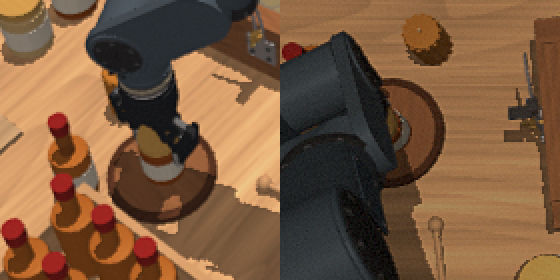

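{"method": "move_arm", "body": {"rot": [[0,0,0],[0,0,0],[0,0,0],[0,0,0],[0,0,0],[0,0,0],[0,0,0],[0,0,0]], "travel": [[0,0,0],[0,0,0],[0,0,0],[0,0,0],[0,0,0],[0,0,0],[0,0,0],[0,0,0]], "hand": [80,70,60,40,20,0,0,0]}}

```text
t: 12.98
position: [0.5362, 0.3978, 0.0511]
orientation: [-0.086, 1.569, 0.086]
force: [0.0, 0.6, 0.3]
opening: 1.002
```

{"method": "move_arm", "body": {"rot": [[0,0,0],[0,0,0],[0,0,0],[0,0,0],[0,0,0],[0,0,0],[0,0,0],[0,0,0],[0,0,0],[0,0,0]], "travel": [[-0.5,0,0],[-1,0,0],[-2,0,0],[-3,0,0],[-3,0,0],[-3,0,0],[-4,0,0],[-4,0,0],[-3,0,0],[-1.5,0,0]], "hand": [0,0,0,0,0,0,0,0,0,0]}}

```text
t: 13.82
position: [0.5379, 0.3988, 0.3085]
orientation: [-0.083, 1.56, 0.089]
force: [0.6, 0.2, -0.4]
opening: 0.998
```

```bash
python3 -c "
from to import *
import cv2
h=W(r.x,(-.2585,0,.044));print(h)
to((h[0],h[1],.30),yaw=.1103)
im=optics.get_image('side')
im2=optics.get_image('top')
cv2.imwrite('pics/a7.png',np.hstack([im[150:340,100:320],im2[110:300,50:230]]).repeat(2,0).repeat(2,1)[:,:,::-1])"
```

```text
[ 0.4356 -0.0135  0.153 ]
t 13.8167 pos [0.5379 0.3988 0.3085] F [ 0.6499  0.1986 -0.4111] op 0.9979565125407985 j6 0.36184456493979505
travel cm now-axes [  0.5555 -39.8654 -14.6865]
rot deg [-0.0414  0.5574 -0.2124] travel in target axes [  0.8462 -39.8522 -14.7085]
```

View pics/a7.png

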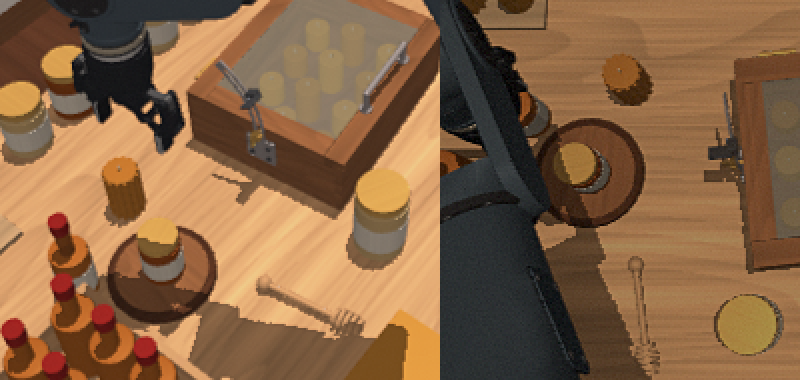

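{"method": "move_arm", "body": {"rot": [[0,0,0],[0,0,0],[0,0,0],[0,0,0],[0,0,0],[0,0,0],[0,0,0],[0,0,0],[0,0,0],[0,0,0]], "travel": [[0,-1.5,-0.55],[0,-3,-1.1],[0,-3.7,-1.36],[0,-3.7,-1.36],[0,-3.7,-1.36],[0,-3.7,-1.36],[0,-3.7,-1.36],[0,-3.7,-1.36],[0,-3.7,-1.36],[0,-3.7,-1.36]], "hand": [0,0,0,0,0,0,0,0,0,0]}}

```text
t: 14.75
position: [0.4468, 0.0438, 0.3]
orientation: [-0.086, 1.572, 0.087]
force: [1.3, 0.5, -0.3]
opening: 0.997
```

{"method": "move_arm", "body": {"rot": [[0,0,0],[0,0,0],[0,0,0],[0,0,0],[0,0,0]], "travel": [[0,-3,-1.1],[0,-2,-0.75],[0,-0.75,-0.3],[0,0,0],[0,0,0]], "hand": [0,0,0,0,0]}}

```text
t: 15.17
position: [0.4333, -0.0139, 0.3007]
orientation: [-0.084, 1.57, 0.086]
force: [0.7, -0.3, -0.1]
opening: 1.001
```

```bash
python3 -c "
from to import *
import cv2
h=W(r.x,(-.2585,0,.044));print(h)
to((h[0],h[1],.134),yaw=.1103)
im=optics.get_image('side')
im2=optics.get_image('top')
cv2.imwrite('pics/a8.png',np.hstack([im[100:270,180:350],im2[110:280,180:350]]).repeat(2,0).repeat(2,1)[:,:,::-1])"
```

```text
[ 0.4356 -0.0135  0.153 ]
t 15.1667 pos [ 0.4333 -0.0139  0.3007] F [ 0.6744 -0.2688 -0.1247] op 1.001482546451488 j6 -0.4001952248789388
travel cm now-axes [16.6689 -0.0077  0.244 ]
rot deg [-0.1118 -0.0656 -0.0782] travel in target axes [16.6692  0.0146  0.2249]
```

View pics/a8.png

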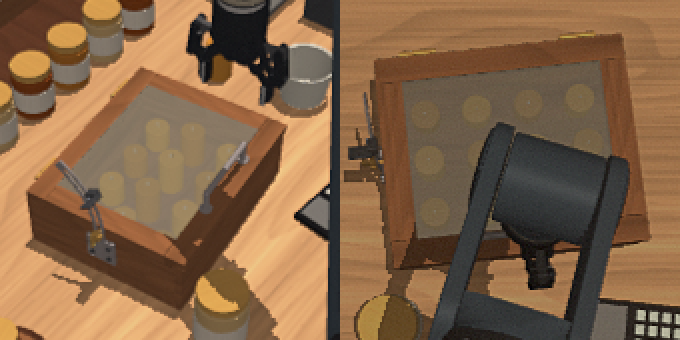

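{"method": "move_arm", "body": {"rot": [[0,0,0],[0,0,0],[0,0,0],[0,0,0],[0,0,0],[0,0,0],[0,0,0],[0,0,0],[0,0,0],[0,0,0]], "travel": [[1.5,0,0.2],[2.5,0,0],[2.5,0,0],[2.5,0,0],[2.2,0,0],[1.8,0,0],[1.5,0,0],[1,0,0],[0.8,0,0],[0,0,0]], "hand": [0,0,0,0,0,0,0,0,0,0]}}

```text
t: 16.1
position: [0.4351, -0.0129, 0.1369]
orientation: [-0.087, 1.572, 0.088]
force: [-0.3, -0.2, 0.2]
opening: 1.001
```

```bash
python3 -c "
from to import *
import cv2
h=W(r.x,(-.2585,0,.044));print(h)
to((h[0],h[1],.137),yaw=.1103)
im=optics.get_image('side')
cv2.imwrite('pics/a9.png',cv2.resize(im[130:250,200:350],None,fx=5,fy=5,interpolation=2)[:,:,::-1])"
```

```text
[ 0.4356 -0.0135  0.153 ]
t 16.1 pos [ 0.4351 -0.0129  0.1369] F [-0.327  -0.1753  0.216 ] op 1.001464261161292 j6 -0.39902417214877695
travel cm now-axes [-0.0073 -0.0679  0.0372]
rot deg [ 0.0614 -0.1635 -0.0775] travel in target axes [-0.0071 -0.0678  0.0372]
```

View pics/a9.png

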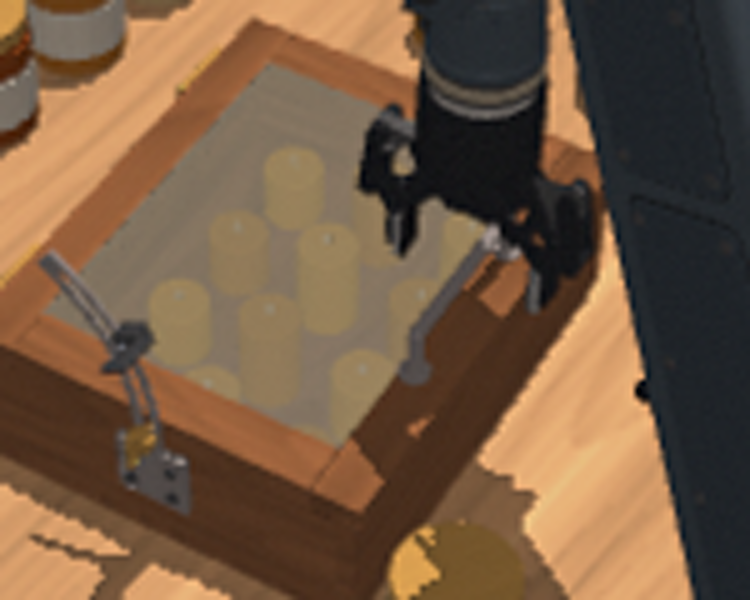

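{"method": "move_arm", "body": {"rot": [[0,0,0],[0,0,0],[0,0,0],[0,0,0],[0,0,0],[0,0,0],[0,0,0],[0,0,0],[0,0,0],[0,0,0]], "travel": [[0,0,0],[0,0,0],[0,0,0],[0,0,0],[0,0,0],[0,0,0],[0,0,0],[0,0,0],[0,0,0],[0,0,0]], "hand": [60,120,160,180,200,210,220,230,240,255]}}

```text
t: 16.98
position: [0.439, -0.0143, 0.139]
orientation: [-0.085, 1.562, 0.084]
force: [4.8, 2.5, -0.5]
opening: 0.091
```

{"method": "move_arm", "body": {"rot": [[0,0,0],[0,0,0],[0,0,0],[0,0,0]], "travel": [[0,0,0],[0,0,0],[0,0,0],[0,0,0]], "hand": [255,255,255,255]}}

```text
t: 17.32
position: [0.4389, -0.0143, 0.139]
orientation: [-0.085, 1.562, 0.084]
force: [6.1, 3.9, -1.2]
opening: 0.088
```

```bash
python3 -c "
from to import *
import cv2
h=W(r.x,(-.2585,0,.044));print(h)
to((h[0],h[1],.137),yaw=.1103)
im=optics.get_image('side')
cv2.imwrite('pics/a10.png',cv2.resize(im[130:250,200:350],None,fx=5,fy=5,interpolation=2)[:,:,::-1])
# arc twist per degree
p=r.x
from scipy.spatial.transform import Rotation as Ro
o=robot.get_obs();P=o['position'];R=Ro.from_rotvec(o['orientation']).as_matrix()
H=W(p,(0,0,0));ax=np.array([-np.sin(p[2]),np.cos(p[2]),0])
print('axis in tool',R.T@ax)
for d in(2.,3.):
  D=Ro.from_rotvec(np.radians(d)*ax).as_matrix();Pn=H+D@(P-H)
  print(d,100*R.T@(Pn-P))
"
```

```text
[ 0.4356 -0.0135  0.153 ]
t 17.3167 pos [ 0.4389 -0.0143  0.139 ] F [ 6.1263  3.9232 -1.1563] op 0.08841762486358108 j6 -0.3993626657382739
travel cm now-axes [ 0.2012  0.1144 -0.3293]
rot deg [-0.1222  0.3993  0.0621] travel in target axes [ 0.2036  0.1149 -0.3276]
axis in tool [-0.0011  1.     -0.0021]
2.0 [-0.8879 -0.0007  0.1267]
3.0 [-1.33   -0.0011  0.2017]
```

View pics/a10.png

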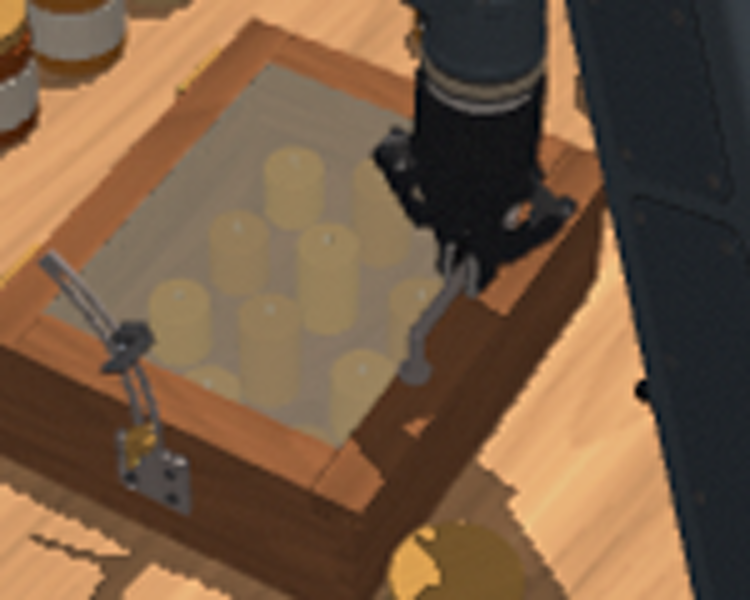

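{"method": "move_arm", "body": {"rot": [[0,1,0],[0,2,0],[0,2,0],[0,2,0],[0,2,0],[0,0,0]], "travel": [[-0.45,0,0.06],[-0.9,0,0.125],[-0.9,0,0.125],[-0.9,0,0.125],[-0.9,0,0.125],[0,0,0]], "hand": [255,255,255,255,255,255]}}

```text
t: 17.87
position: [0.4467, -0.0134, 0.1791]
orientation: [-0.095, 1.722, 0.08]
force: [3.7, 1.0, -5.2]
opening: 0.086
```

```bash
cat > ang.py <<'E'
from to import *
def ang(dx=.0033):
    p=r.x+np.array([dx,0,0]);o=robot.get_obs();R=Ro.from_rotvec(o["orientation"]).as_matrix()
    cx=np.array([np.cos(p[2]),np.sin(p[2]),0])
    def a(G):
        d=G-W(p,(0,0,0));x=-d@cx;z=d[2];return np.arctan2(z,x)-np.arctan2(.044,.2585),np.hypot(x,z)
    for k in(.014,.019): print("lid by grasp pt",k,a(o["position"]-k*R[:,0]),"nominal r",np.hypot(.2585,.044))
    print("tool tilt",np.arctan2(-R[:,0]@cx,-R[2,0]),"F",o["force"],"op",o["opening"],"t",o["t"])
E
python3 -c "
from ang import *
import cv2
ang()
im=optics.get_image('side')
cv2.imwrite('pics/b1.png',cv2.resize(im[110:250,180:350],None,fx=4,fy=4,interpolation=2)[:,:,::-1])"
```

```text
lid by grasp pt 0.014 (np.float64(0.15693386176548454), np.float64(0.26230222083825194)) nominal r 0.2622179437033248
lid by grasp pt 0.019 (np.float64(0.17564860865571516), np.float64(0.2632077592502065)) nominal r 0.2622179437033248
tool tilt 0.15278351156949835 F [ 3.6754  0.9741 -5.1839] op 0.08555749763360745 t 17.8667
```

View pics/b1.png

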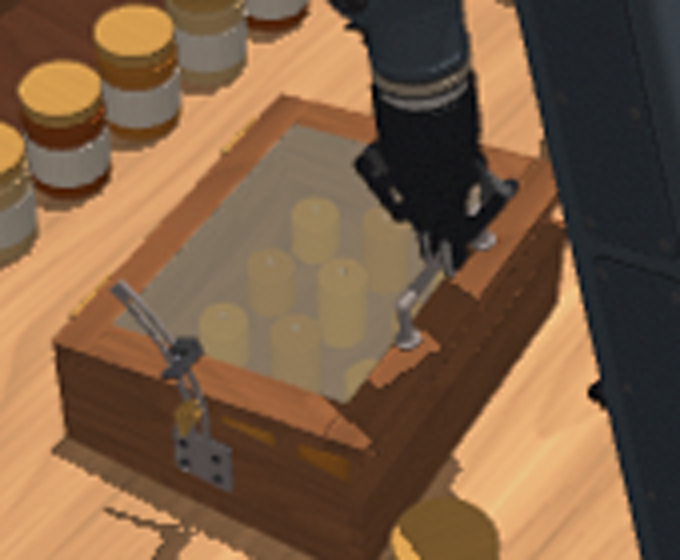

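{"method": "move_arm", "body": {"rot": [[0,2,0],[0,2,0],[0,2,0],[0,2,0],[0,2,0],[0,2,0],[0,1,0],[0,0,0],[0,0,0],[0,0,0]], "travel": [[-0.9,0,0.125],[-0.9,0,0.125],[-0.9,0,0.125],[-0.9,0,0.125],[-0.9,0,0.125],[-0.9,0,0.125],[-0.45,0,0.06],[0,0,0],[0,0,0],[0,0,0]], "hand": [255,255,255,255,255,255,255,255,255,255]}}

```text
t: 18.75
position: [0.4673, -0.0111, 0.2313]
orientation: [-0.107, 1.948, 0.072]
force: [6.7, 0.2, -8.8]
opening: 0.09
```

```bash
python3 -c "
from ang import *
import cv2
ang()
im=optics.get_image('side');im2=optics.get_image('top')
cv2.imwrite('pics/b2.png',cv2.resize(im[160:250,180:290],None,fx=7,fy=6.6,interpolation=2)[:,:,::-1])
cv2.imwrite('pics/b2t.png',cv2.resize(im2[120:250,170:300],None,fx=4.5,fy=4.5,interpolation=2)[:,:,::-1])
for n in('side','top'):
  for t in('lid_screw','clip_mark'): print(n,t,[(x['point'],round(x['p'],2)) for x in finder.pinpoint(n,t)[:2]])"
```

```text
lid by grasp pt 0.014 (np.float64(0.37305394484275256), np.float64(0.26238030194928946)) nominal r 0.2622179437033248
lid by grasp pt 0.019 (np.float64(0.3917990873900902), np.float64(0.26323565195450416)) nominal r 0.2622179437033248
tool tilt 0.37911550340694766 F [ 6.7448  0.205  -8.8203] op 0.08974364812240601 t 18.75
side lid_screw [([224.5, 203.0], 0.72)]
side clip_mark [([227.6, 200.6], 0.44)]
top lid_screw [([188.7, 183.7], 0.78)]
top clip_mark [([189.6, 179.5], 0.43)]
```

View pics/b2.png

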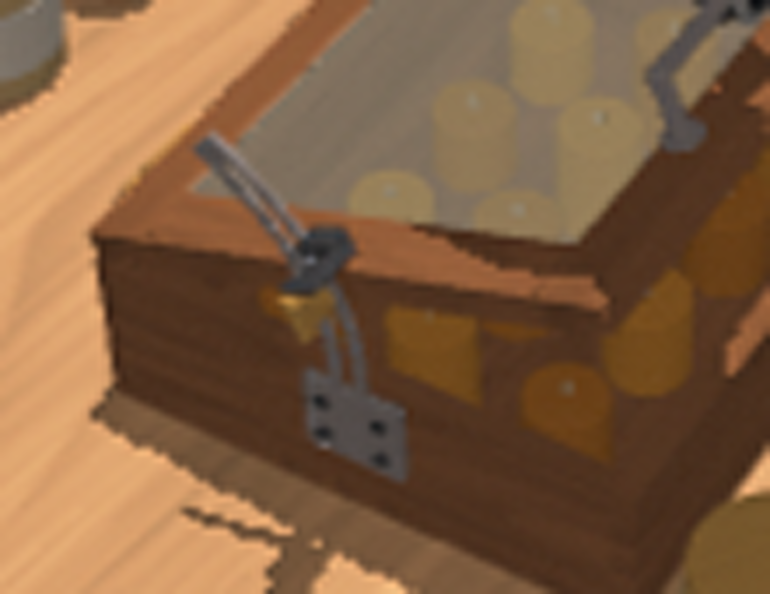

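View pics/b2t.png

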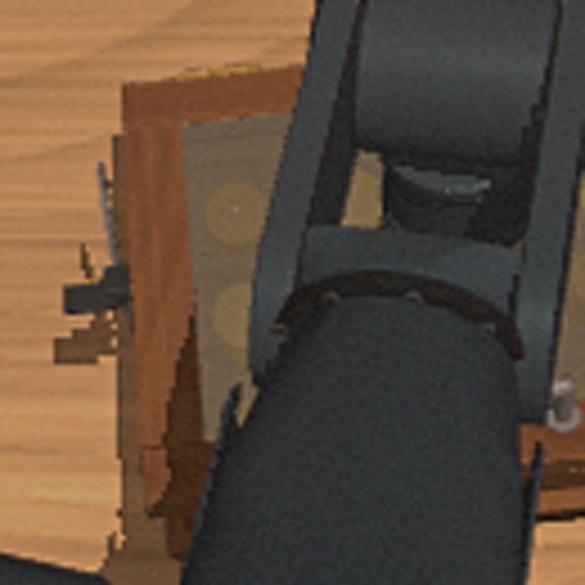

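```bash
python3 -c "
from ang import *
p=r.x+np.array([.0033,0,0])
for nm,pp in(('fit',r.x),('shift',p)):
  for th,ob in((0,(227.6,219)),(.38,(223.6,207.7))):
    for y in(.178,.188):
      print(nm,th,y,proj('side',W(pp,(-.14*np.cos(th),y,.14*np.sin(th))))[0],ob)
# clip tab edges: predicted polygon in b2 crop coords for several c
for c in(.45,.5,.55,.6):
  print(c,[np.round((proj('side',W(p,(-.157*np.cos(c),y,.157*np.sin(c))))[0]-[180,160])*[7,6.6]) for y in(.175,.205)],[np.round((proj('top',W(p,(-.157*np.cos(c),y,.157*np.sin(c))))[0]-[170,120])*4.5) for y in(.175,.205)])
"
```

```text
fit 0 0.178 [229.7606 216.694 ] (227.6, 219)
fit 0 0.188 [227.9298 218.9166] (227.6, 219)
fit 0.38 0.178 [226.0648 204.1232] (223.6, 207.7)
fit 0.38 0.188 [224.1752 206.3493] (223.6, 207.7)
shift 0 0.178 [228.9148 216.1819] (227.6, 219)
shift 0 0.188 [227.0824 218.4005] (227.6, 219)
shift 0.38 0.178 [225.2021 203.6106] (223.6, 207.7)
shift 0.38 0.188 [223.3108 205.8326] (223.6, 207.7)
0.45 [array([341., 269.]), array([301., 314.])] [array([121., 298.]), array([ 68., 303.])]
0.5 [array([333., 256.]), array([293., 300.])] [array([119., 289.]), array([ 66., 295.])]
0.55 [array([324., 242.]), array([284., 286.])] [array([117., 280.]), array([ 64., 286.])]
0.6 [array([315., 228.]), array([274., 273.])] [array([115., 271.]), array([ 62., 276.])]
```

{"method": "move_arm", "body": {"rot": [[0,1,0],[0,1.5,0],[0,1.5,0],[0,1,0],[0,1,0],[0,0,0],[0,0,0]], "travel": [[-0.45,0,0.06],[-0.68,0,0.09],[-0.68,0,0.09],[-0.45,0,0.06],[-0.45,0,0.06],[0,0,0],[0,0,0]], "hand": [255,255,255,255,255,255,255]}}

```text
t: 19.63
position: [0.4811, -0.0095, 0.2545]
orientation: [-0.113, 2.054, 0.068]
force: [5.6, -1.1, -8.8]
opening: 0.089
```

```bash
python3 -c "
from ang import *
import cv2
ang()
im=optics.get_image('side')
cv2.imwrite('pics/b3raw.png',im[:,:,::-1])
cv2.imwrite('pics/b3.png',cv2.resize(im[180:240,195:265],None,fx=10,fy=10,interpolation=2)[:,:,::-1])
im2=optics.get_image('top');cv2.imwrite('pics/b3t.png',cv2.resize(im2[150:215,170:230],None,fx=9,fy=9,interpolation=2)[:,:,::-1])
for n in('side','top'):
  for t in('lid_screw','clip_mark'): print(n,t,[(x['point'],round(x['p'],2)) for x in finder.pinpoint(n,t)[:2]])"
```

```text
lid by grasp pt 0.014 (np.float64(0.47693573625022845), np.float64(0.2623974433859109)) nominal r 0.2622179437033248
lid by grasp pt 0.019 (np.float64(0.4956883038560823), np.float64(0.2632402843751152)) nominal r 0.2622179437033248
tool tilt 0.48553957743547616 F [ 5.5553 -1.1107 -8.7892] op 0.08933942177150343 t 19.6333
side lid_screw [([221.1, 200.1], 0.59)]
side clip_mark [([227.3, 197.6], 0.61)]
top lid_screw [([192.5, 182.5], 0.77)]
top clip_mark [([190.5, 185.6], 0.55), ([147.7, 155.8], 0.23)]
```

View pics/b3.png

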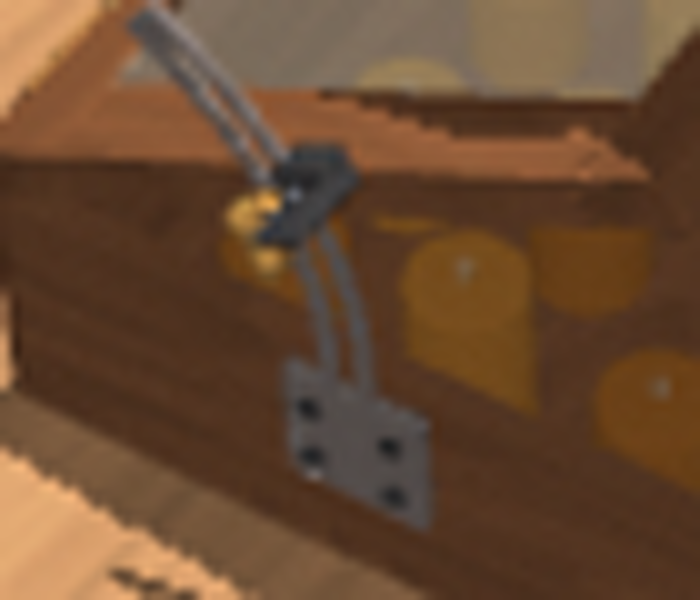

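View pics/b3t.png

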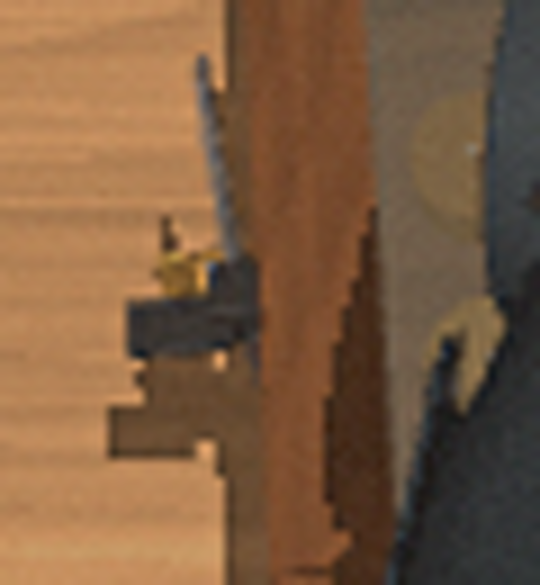

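```bash
python3 -c "
import cv2
a=cv2.imread('pics/b3raw.png');cv2.imwrite('pics/b3z.png',cv2.resize(a[190:212,212:236],None,fx=25,fy=25,interpolation=cv2.INTER_NEAREST))
a=cv2.imread('pics/side0.png');cv2.imwrite('pics/s0z.png',cv2.resize(a[190:212,212:236],None,fx=25,fy=25,interpolation=cv2.INTER_NEAREST))
"
```

```text
(no output)
```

View pics/b3z.png

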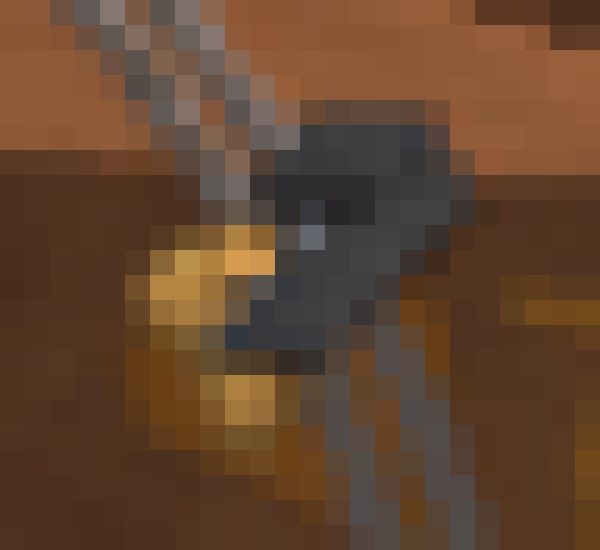

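View pics/s0z.png

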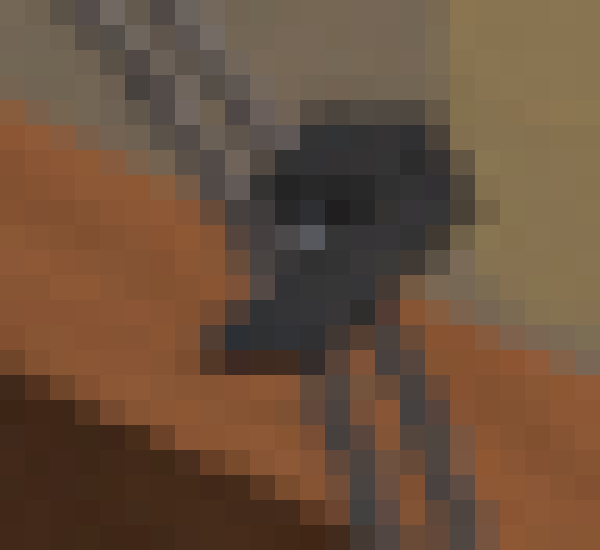

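```bash
python3 -c "
from ang import *
p=r.x+np.array([.0033,0,0])
n=np.array([.767,.643])
def pr(c,rad,y,cam='side',pp=p): return proj(cam,W(pp,(-rad*np.cos(c),y,rad*np.sin(c))))[0]
d=pr(.51,.157,.205)-pr(.51,.157,.175);n=np.array([d[1],-d[0]])/np.hypot(*d);print('n',n)
for th,ob in((0,(227.7,219.2)),(.16,(227.25,213.75)),(.38,(223.65,207.7)),(.485,(221.4,203.5))):
  for pp in(p,r.x): print(th,'screw pred n',n@pr(th,.14,.185,pp=pp),'obs',n@np.array(ob),end=' ; ')
  print()
for c in(.46,.48,.5,.52,.54,.56):print(c,'clip n at r=.150,.157,.164',[round(n@pr(c,k,.19),2) for k in(.15,.157,.164)],'tang 14mm',n@(pr(c-.0446,.157,.19)-pr(c+.0446,.157,.19)))
for nm,u in (('tab lr',(225,204.2)),('lr2',(229,200.2)),('ul',(221,203.6)),('ul2',(223,200.8)),('body ul',(223,195.6)),('body lr',(231,198.6)),('body ur',(230,195)),('tip',(221,203.8)),('tip2',(225,204.4))): print(nm,n@np.array(u))
# top
m=None
d=pr(.51,.157,.205,'top')-pr(.51,.157,.175,'top');m=np.array([-d[1],d[0]])/np.hypot(*d);print('m',m)
for th in(.46,.48,.5,.52,.54):print(th,'top: clip',m@pr(th,.157,.19,'top'),'screw',m@pr(th,.14,.19,'top'))
print('tab top obs',m@np.array([184.2,186.4]),'screw obs ~',m@np.array([170+187/9,150+272/9]))
"
```

```text
n [0.7599 0.6501]
0 screw pred n 314.5145629046629 obs 315.5185935626739 ; 0 screw pred n 315.4928549700776 obs 315.5185935626739 ; 
0.16 screw pred n 310.5932240010053 obs 311.63379664025115 ; 0.16 screw pred n 311.578446044615 obs 311.63379664025115 ; 
0.38 screw pred n 303.49151741308515 obs 304.9653419923368 ; 0.38 screw pred n 304.4829989140992 obs 304.9653419923368 ; 
0.485 screw pred n 299.4856503974862 obs 300.5253433418829 ; 0.485 screw pred n 300.4786453978611 obs 300.5253433418829 ; 
0.46 clip n at r=.150,.157,.164 [np.float64(302.48), np.float64(303.89), np.float64(305.31)] tang 14mm 3.926353805691182
0.48 clip n at r=.150,.157,.164 [np.float64(301.63), np.float64(303.0), np.float64(304.39)] tang 14mm 3.99097866513242
0.5 clip n at r=.150,.157,.164 [np.float64(300.77), np.float64(302.1), np.float64(303.44)] tang 14mm 4.053871421918073
0.52 clip n at r=.150,.157,.164 [np.float64(299.89), np.float64(301.18), np.float64(302.48)] tang 14mm 4.114985090470407
0.54 clip n at r=.150,.157,.164 [np.float64(299.01), np.float64(300.25), np.float64(301.51)] tang 14mm 4.174273580229507
0.56 clip n at r=.150,.157,.164 [np.float64(298.11), np.float64(299.31), np.float64(300.52)] tang 14mm 4.2316917599292845
tab lr 303.71595309197164
lr2 304.1552114725166
ul 300.28639816376335
ul2 299.98597578052926
body ul 296.6056405527361
body lr 304.63486644954247
body ur 301.534755306743
tip 300.41641105714007
tip2 303.84596598534824
m [-0.1088 -0.9941]
0.46 top: clip -206.08511543360427 screw -200.77497483111523
0.48 top: clip -205.33081386421657 screw -200.09821629011634
0.5 top: clip -204.55386034501598 screw -199.40186043737725
0.52 top: clip -203.75450080354784 screw -198.68613828260726
0.54 top: clip -202.93299779298536 screw -197.95129460394494
tab top obs -205.33669651960915 screw obs ~ -199.9113548973849
```

{"method": "move_arm", "body": {"rot": [[0,0.7,0],[0,0.7,0],[0,0.7,0],[0,0,0],[0,0,0],[0,0,0]], "travel": [[-0.31,0,0.04],[-0.32,0,0.04],[-0.32,0,0.04],[0,0,0],[0,0,0],[0,0,0]], "hand": [255,255,255,255,255,255]}}

```text
t: 20.43
position: [0.4865, -0.0089, 0.2622]
orientation: [-0.115, 2.09, 0.066]
force: [5.0, -0.2, -8.6]
opening: 0.093
```

```bash
python3 -c "
from ang import *
import cv2
ang()
im=optics.get_image('side');im2=optics.get_image('top')
cv2.imwrite('pics/b4.png',np.hstack([cv2.resize(im[188:214,210:238],None,fx=14,fy=14,interpolation=0),cv2.resize(im2[170:196,178:206],None,fx=14,fy=14,interpolation=0)])[:,:,::-1])
for n in('side','top'):
  for t in('lid_screw','clip_mark'): print(n,t,[(x['point'],round(x['p'],2)) for x in finder.pinpoint(n,t)[:2]])"
```

```text
lid by grasp pt 0.014 (np.float64(0.5133348860014493), np.float64(0.26237508914560675)) nominal r 0.2622179437033248
lid by grasp pt 0.019 (np.float64(0.5320891328268355), np.float64(0.2632178076409217)) nominal r 0.2622179437033248
tool tilt 0.5219644209286051 F [ 5.0041 -0.1603 -8.5567] op 0.09269681207644621 t 20.4333
side lid_screw [([220.0, 200.3], 0.61)]
side clip_mark [([229.7, 200.6], 0.38)]
top lid_screw [([190.0, 180.1], 0.96)]
top clip_mark [([191.6, 185.4], 0.69)]
```

View pics/b4.png

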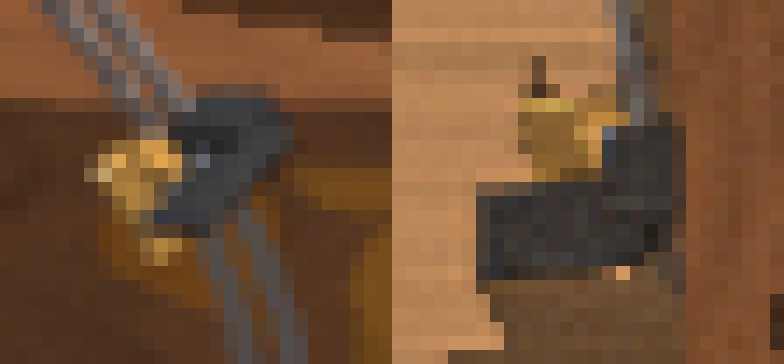

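{"method": "move_arm", "body": {"rot": [[0,0,0],[0,0,0],[0,0,0],[0,0,0],[0,0,0],[0,0,0],[0,0,0],[0,0,0]], "travel": [[0,0,0],[0,0,0],[0,0,0],[0,0,0],[0,0,0],[0,0,0],[0,0,0],[0,0,0]], "hand": [255,255,255,255,255,255,255,255]}}

```text
t: 21.4
position: [0.4864, -0.0089, 0.2622]
orientation: [-0.115, 2.09, 0.066]
force: [5.8, -0.5, -9.3]
opening: 0.089
```

```bash
python3 -c "
from ang import *
import cv2
ang()
im=optics.get_image('side')
cv2.imwrite('pics/c1.png',im[:,:,::-1].repeat(1,0))"
```

```text
lid by grasp pt 0.014 (np.float64(0.5132106628665724), np.float64(0.262392816415811)) nominal r 0.2622179437033248
lid by grasp pt 0.019 (np.float64(0.5319636954409153), np.float64(0.2632354606131029)) nominal r 0.2622179437033248
tool tilt 0.5218546625783795 F [ 5.7899 -0.5373 -9.2891] op 0.08944752469314136 t 21.4
```

View pics/c1.png

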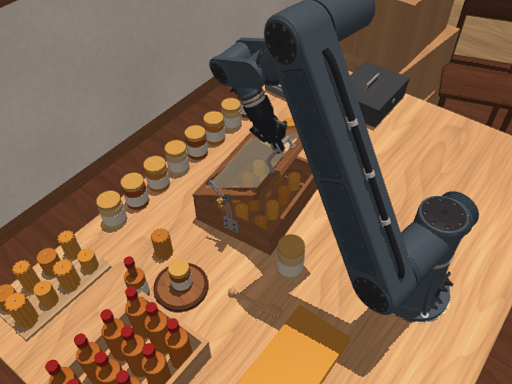

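```bash
python3 -c "
from rig import robot
print(robot.job_done()); o=robot.get_obs(); print(o['t'],o['position'])"
```

```text
the job is handed in; nothing more can be done
None
the job is handed in; nothing more can be done
```

I moved the honey jar onto the serving board, then raised the lid by its handle until the wing screw was beside the clip. I handed the job in at about 21.5 s, with the gripper still holding the handle.

- **Jar:** it was set down gently, with a contact reading of about 7 N before release. The last pictures show it upright, about in the middle of the board.
- **Lid hold:** over the last second before hand-in the tool stayed still to within 0.1 mm, and the force on it was about 11 N.
- **Lid angle:** the arm's position gives 0.513 rad, and the tool's tilt gives 0.522 rad, or about 0.53 allowing for its slight tilt when it gripped the handle. The screw's position in the side camera gives about 0.526 rad.
- **Clip angle:** I put it at about 0.52 rad, reading 0.523 from the side camera and about 0.51 from the top camera.

**Disagreements:**
- The clip and lid readings differ by up to about 0.02 rad, or 2 to 3 mm at the screw, so the alignment is only known that closely.
- The top camera's clip reading depends on where the hinge is taken to be. Gripping the handle suggested the hinge is about 3 mm further from the robot than the cameras showed. With that shift the top camera would read about 0.48.
- The clip's tab partly hides the screw at this angle, so I inferred the screw's centre from its visible wings.

I saw no bystander out of place in the last side picture. The arm hid part of the scene, including the tub and the calculator, and I made no separate check of each one.

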